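Set out the sampling place beside the balance

ROBOT

A 7-joint arm with a two-finger parallel gripper is mounted at the origin on the work surface. World frame = base frame: x ahead of the robot, y to its left, z up, the work surface at z = 0. Lengths are in m, angles in rad, forces in N, time in s.
With the tool pointing down it reaches from about 0.425 to 0.925 m from the base axis. Payload 6.8 kg.
Tool frame: the origin (TCP) lies at the centre of the arm's flange, where the gripper is bolted on; the fingertips stand 173 mm ahead of it and the grasp point (between the pads) lies 155 mm ahead of it (finger_overhang is the distance from the TCP to the fingertips, in m); y points along the fingers, z is the direction in which the jaws open and shut, and the axes are right-handed (so a half turn about y gives the same grasp; the last joint's range is limited). The gripper opens to 85 mm and grips with 20 to 120 N. Pads are 22 mm wide; open, the fingers measure 114 mm over their backs; the gripper's body (76 mm by 85 mm) begins 54 mm behind the grasp point. The pads swing forward as they close: fully open they stand 13 mm farther back than shut.
Start: joints at [1.014, 0.477, 0.022, 1.555, -0.011, 1.109, -0.083], TCP at [0.293, -0.608, 0.405] pointing down, gripper open.
Joint ranges: [-2.96, 2.96], [-0.34, 2.1], [-1.41, 1.46], [0.24, 2.44], [-1.37, 4.51], [0.17, 1.92], [-2.96, 2.96]. Speed limits (rad/s): [2.39, 2.39, 3.14, 3.14, 3.14, 3.14, 3.14].

INTERFACE

Orientations are given as a rotation vector (axis times angle).
In Python, from bench import get_obs, grab_frame, hand_in, finger_overhang gives the robot as it stands. The module is installed in compiled form; this text tells all that it offers.
- The arm moves only by the shell command python3 -m jog 'ROWS' [FORCE]. ROWS is JSON, a list of rows, each a list of 3 entries, a list of its own where there are three numbers: the shift along the tool's x, y, z in cm, then the turn about the tool's y in rad, then the gripper command: -1 is fully open, 1 is shut, values between are in proportion. In form: [[[x, y, z], twist, gripper], ...]. A call has 1 to 10 rows; each row is the pose to reach, as a shift and turn from the pose commanded when the call began, along the tool's axes at that moment; what a row does not reach only later rows make up. A row lasts 1/8 s, in which the tool goes at most 62.5 mm and 10.7 degrees, less where a joint would pass 70% of its speed; a pose out of reach is approached as far as the arm can. A call with a gripper value outside its range is refused whole. The fingers move at their own pace and stop on an object; FORCE is the grip in N (left out, the last holds). Time passes only in rows, so rows that repeat a pose let the fingers close. It gives the time, the measured TCP pose, the force and the opening at its end, in the units of the state.
- get_obs(): the state, without advancing time (a new reading comes with each control period).
- grab_frame(name): name is "scene" or "top"; returns a dict with "image" (384x512x3 uint8, blue, green, red), "fx", "fy", "cx", "cy" (pixels), "origin" and "rotation" of the camera in the world. Camera axes: x right, y up, looking along -z (the intrinsics and any distortion apply to the point x, -y, -z); pixel columns grow to the right and rows downward; lengths in m; the calibration is good to about 2 mm. A picture is of the moment at which its call begins. There is no depth.
- hand_in(): hands the job in, once; it reports no verdict.
The state is a dict: "clock": time; "joints": joint angles; "qvel": joint speeds; "tau": joint torques, N m; "tcp_pos": TCP position; "orientation": TCP orientation; "contact_force": force on the tool from outside, world axes, zero at the start; "moment": the same for the moment, N m; "grip_width": finger opening in m.
Only numpy, scipy, OpenCV 4.12 (cv2) and the standard library are available. Lean on these libraries where they do the work, as an engineer would, in place of code of your own. Each camera call takes 0.05 s, during which the arm holds its last target.

TASK

Set out the sampling place on the board with the three cork pads: stand the squat jar on the middle pad with the steel cup upright on top of its lid, and stand the tall bottle on the end pad nearer the balance. Take the dropper vial out of the crowded rack and stand it on the other end pad, so that the jar is between bottle and vial. Everything stands upright and well centred on its pad (the cup on the jar's lid), and the two flat-capped vials in the dropper vial's row stay where they are in the rack.

Things in the scene. Friction and masses are not known exactly. Their poses are not given: they have to be found in the camera images.
- tall_bottle: Tall amber glass bottle with a paper label and black screw cap. Body 48 mm across and straight up to 88 mm, then sloping shoulder and short neck; cap 30 mm across from 104 to 118 mm; 118 mm tall. 150 to 310 g. Loose, upright on the bench at one side. Origin: centre of its underside; z along the bottle.
- squat_jar: Squat amber glass jar with a wide flat black lid. Glass 56 mm across up to 40 mm, lid 60 mm across from 40 to 56 mm; 56 mm tall, lid top flat. 125 to 250 g. Loose, upright on the bench at one side. Origin: centre of its underside; z along the jar.
- steel_cup: Small straight-sided open steel weighing cup, 46 mm across outside, 34 mm tall, wall 2 mm, mouth up. 35 to 70 g. Loose, on the bench at one side. Origin: centre of its underside; z up through the mouth.
- dropper_vial: Amber glass vial, 26 mm across to 58 mm, collar 20 mm across to 68 mm, then a thin black dropper bulb; 94 mm tall, 30 to 65 g. In any of 3 places of a white rack's robot-side row, 8 to 13 mm from its row neighbours or end plate: grip it with the fingers closing across the row; behind it 31 mm are free before a row of 50 mm vials. Origin: centre of its underside, 6 mm above the bench; z up.
- plain_vial_a: Amber glass vial with flat black cap, 26 mm across, 72 mm tall, loose in the dropper vial's row of the white rack (block 120 mm along the row, 100 mm deep, 30 mm tall; holes 28 mm wide, 24 mm deep, 34 mm apart; aluminium end plates 75 mm tall, 60 mm from its middle). The row is the line through the two flat-capped vials. Must stay there. Origin: centre of its underside; z along it.
- plain_vial_b: Amber glass vial with flat black cap, 26 mm across, 72 mm tall, loose in the dropper vial's row of the white rack (block 120 mm along the row, 100 mm deep, 30 mm tall; holes 28 mm wide, 24 mm deep, 34 mm apart; aluminium end plates 75 mm tall, 60 mm from its middle). The row is the line through the two flat-capped vials. Must stay there. Origin: centre of its underside; z along it.
- pad_left: The left-hand one (as the robot sees it) of three identical round cork pads, 76 mm across, 4 mm thick, 100 mm apart in a row on a grey board (300 x 90 x 6 mm). Fixed. Origin: centre of its underside, 6 mm above the bench; its top is 10 mm above the bench. z up; y along the row to the left (as the robot sees it), x across the board, away from the robot.
- pad_middle: The middle one of three identical round cork pads, 76 mm across, 4 mm thick, 100 mm apart in a row on a grey board (300 x 90 x 6 mm). Fixed. Origin: centre of its underside, 6 mm above the bench; its top is 10 mm above the bench. z up; y along the row to the left (as the robot sees it), x across the board, away from the robot.
- pad_right: The right-hand one (as the robot sees it) of three identical round cork pads, 76 mm across, 4 mm thick, 100 mm apart in a row on a grey board (300 x 90 x 6 mm). Fixed. Origin: centre of its underside, 6 mm above the bench; its top is 10 mm above the bench. z up; y along the row to the left (as the robot sees it), x across the board, away from the robot.
- balance: White bench balance, 200 x 170 mm, 61 mm tall, with a round steel pan 116 mm across and a small dark display in front. Fixed, far out on the left or on the right of the bench; it is only the landmark. Origin: centre of its underside.

How it is judged:
By the outcome, as a careful person would: the job done as asked, in the order asked, and still so for the second after the job is handed in, with the robot touching nothing.
It also fails if it takes over 128 s, if anything falls off the work surface, if the arm or the gripper's body presses on something with over 40 N, if the wrist force passes 120 N, or if a joint passes its speed limit or range.

## Working session

There is one attempt and no reset: what is moved stays moved. The work goes in short steps, Python scripts to look and compute and a shell command to move; the robot and the scene stay as the last step left them, time stands still between calls to the robot, and variables do not carry over. Pictures are saved under pics/ and viewed, and the job is handed in when it is done.

```bash
mkdir -p pics; ls
python3 - <<'E'
from bench import *
import cv2
o=get_obs()
for k,v in o.items(): print(k,v)
print(finger_overhang)
for n in("scene","top"):
    f=grab_frame(n); cv2.imwrite(f"pics/{n}0.png",f["image"])
    print({k:v for k,v in f.items() if k!="image"})
E
```

```text
pics
clock 0.0
joints [ 1.01388284  0.4778284   0.02233868  1.55646547 -0.01146922  1.10928998
 -0.08308845]
qvel [ 0.00039604 -0.00048388  0.00061829  0.0002803  -0.00023073 -0.00186361
  0.00075107]
tau [-1.82598083e-04 -5.96439743e+01  1.60775911e+00 -2.81203830e+01
  1.24326753e-02  9.05654335e-03  4.03200681e-05]
tcp_pos [ 0.29276492 -0.60789863  0.40370051]
orientation [-0.45089178  1.97444538 -1.97086011]
contact_force [-0.3392363   0.0513865   0.05926149]
moment [ 0.01900209  0.00420007 -0.04722424]
grip_width 0.08564317562397517
0.1734
{'fx': 465.73481065645575, 'fy': 465.73481065645575, 'cx': 260.44657512961436, 'cy': 192.64131894827923, 'origin': array([ 1.73187775, -0.11598782,  1.11292252]), 'rotation': array([0.68912189, 0.6176444 , 1.41001693])}
{'fx': 385.90770141905944, 'fy': 385.90770141905944, 'cx': 255.10531539534483, 'cy': 188.9162789884917, 'origin': array([ 0.35523475, -0.0272498 ,  1.23047432]), 'rotation': array([ 0.14355204, -0.10839337, -1.55957662])}
```

View pics/scene0.png

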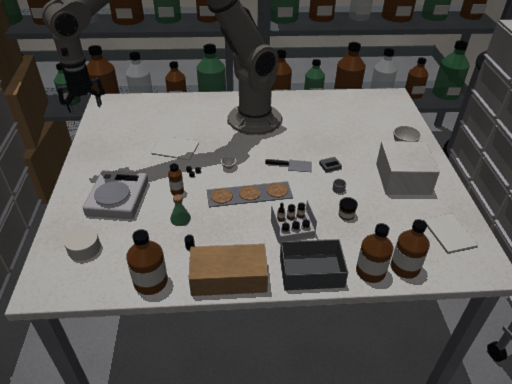

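View pics/top0.png

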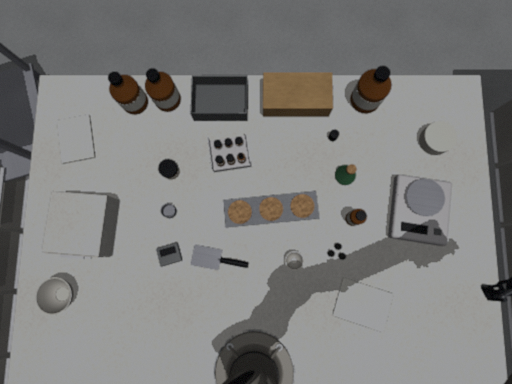

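The views show three pads in the centre (top image 240/271/303, ~208) and the balance on the right, at about (425,205). The bottle is near (357,217), the jar near (168,170), the cup near (169,211) and the rack near (230,152). I'll zoom in next.

```bash
cat > h.py <<'E'
import numpy as np, cv2
from scipy.spatial.transform import Rotation as R
from bench import *
def cam(f): return np.array(f["origin"]),R.from_rotvec(f["rotation"]).as_matrix()
def ray(f,u,v):
    o,M=cam(f); d=M@np.array([(u-f["cx"])/f["fx"],-(v-f["cy"])/f["fy"],-1.0]); return o,d/np.linalg.norm(d)
def onz(f,u,v,z):
    o,d=ray(f,u,v); return o+d*(z-o[2])/d[2]
def proj(f,p):
    o,M=cam(f); q=M.T@(np.array(p)-o); return np.array([f["cx"]+f["fx"]*q[0]/-q[2], f["cy"]+f["fy"]*-q[1]/-q[2]])
def tri(fa,a,fb,b):
    o1,d1=ray(fa,*a);o2,d2=ray(fb,*b)
    t=np.linalg.lstsq(np.c_[d1,-d2],o2-o1,rcond=None)[0]
    p,q=o1+t[0]*d1,o2+t[1]*d2
    return (p+q)/2,np.linalg.norm(p-q)
def crop(f,x0,y0,x1,y1,name,s=5):
    im=cv2.resize(f["image"][y0:y1,x0:x1],None,fx=s,fy=s,interpolation=cv2.INTER_CUBIC)
    for u in range((x0+9)//10*10,x1,10):
        cv2.line(im,((u-x0)*s,0),((u-x0)*s,6 if u%50 else 14),(0,255,0),1)
        if u%20==0: cv2.putText(im,str(u),((u-x0)*s,18),0,.4,(0,255,0),1)
    for v in range((y0+9)//10*10,y1,10):
        cv2.line(im,(0,(v-y0)*s),(6,(v-y0)*s),(0,255,0),1)
        if v%20==0: cv2.putText(im,str(v),(8,(v-y0)*s+4),0,.4,(0,255,0),1)
    cv2.imwrite("pics/"+name,im)
def tcp():
    o=get_obs(); M=R.from_rotvec(o["orientation"]).as_matrix(); return np.array(o["tcp_pos"]),M
E
python3 - <<'E'
from h import *
s=grab_frame("scene");t=grab_frame("top")
crop(s,150,140,310,250,"s1.png"); crop(t,140,120,260,225,"t1.png",6); crop(t,220,180,380,280,"t2.png"); crop(s,310,140,370,230,"s2.png",6)
p,M=tcp();print(M.round(3))
E
```

```text
[[-0.901 -0.001  0.434]
 [-0.434  0.001 -0.901]
 [ 0.    -1.    -0.001]]
```

View pics/s1.png

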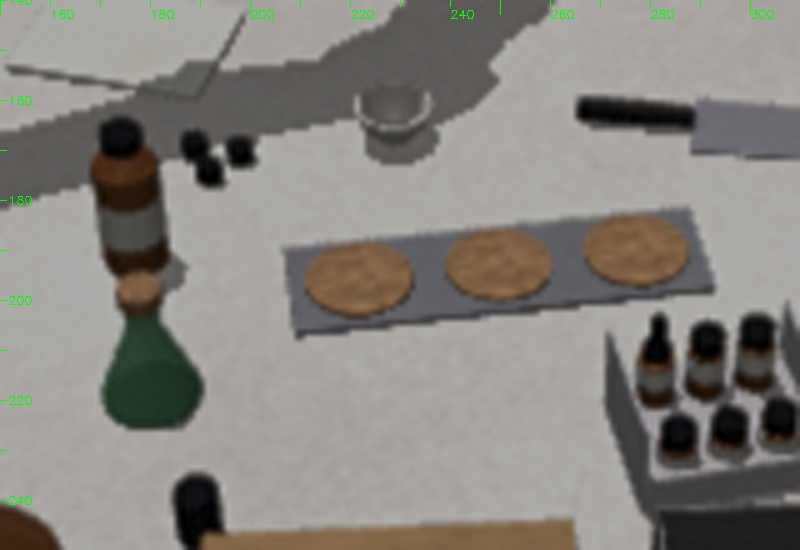

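View pics/t1.png

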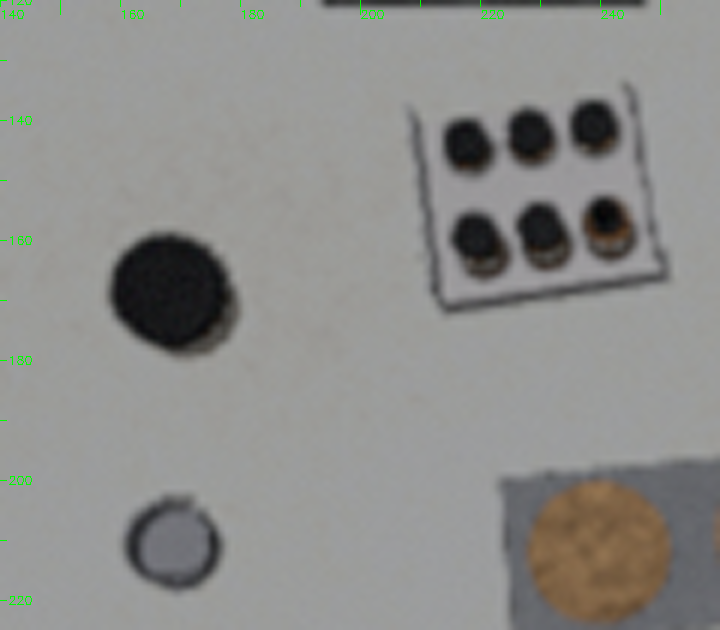

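View pics/t2.png

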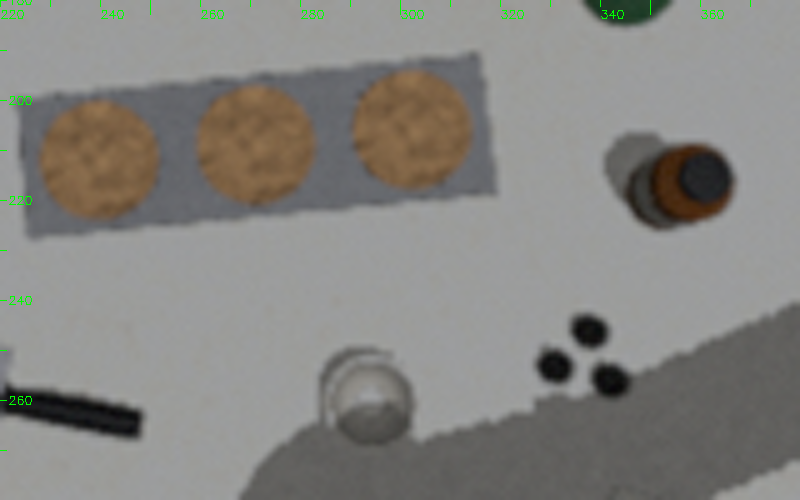

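View pics/s2.png

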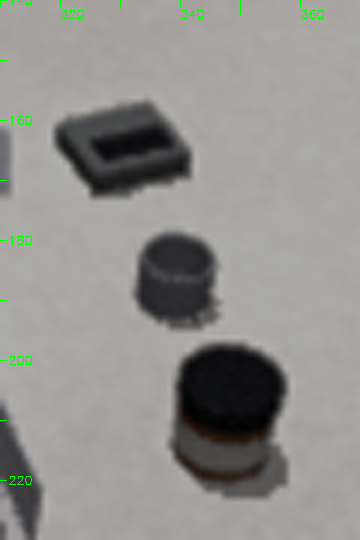

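```bash
cat > m.py <<'E'
from h import *
def blobs(f,box,fn,amin=8):
    x0,y0,x1,y1=box; im=f["image"][y0:y1,x0:x1].astype(int)
    m=fn(im).astype(np.uint8); n,l,st,c=cv2.connectedComponentsWithStats(m)
    return [(c[i]+[x0,y0],st[i,4],st[i,:4]+[x0,y0,0,0]) for i in range(1,n) if st[i,4]>=amin]
cork=lambda im:(im[...,2]-im[...,0]>35)&(im[...,2]>110)
black=lambda im:im.max(-1)<48
def pr(n,B,f=None,z=None):
    for c,a,b in B: print(n,c.round(2),a,b, onz(f,*c,z).round(4) if f else "")
E
python3 - <<'E'
from m import *
s=grab_frame("scene");t=grab_frame("top")
S=sorted(blobs(s,(200,178,300,210),cork),key=lambda b:b[0][0]);T=sorted(blobs(t,(220,185,325,232),cork),key=lambda b:-b[0][0])
pr("padS",S,s,.01);pr("padT",T,t,.01)
for a,b in zip(S,T): print(tri(s,a[0],t,b[0]))
pr("lidT",blobs(t,(150,150,190,190),black),t,.056)
pr("lidS",blobs(s,(335,195,362,222),black),s,.056)
steel=lambda im:(im.max(-1)<140)
pr("cupT",blobs(t,(155,198,182,222),steel),t,.034)
pr("cupS",blobs(s,(328,176,348,196),lambda im:im.max(-1)<100),s,.02)
pr("botT",blobs(t,(340,200,372,230),lambda im:(im.max(-1)<65)&(im[...,2]-im[...,0]<15)),t,.118)
pr("botS",blobs(s,(160,155,190,200),lambda im:im.max(-1)<50),s,.111)
pr("vialsT",blobs(t,(210,130,255,170),lambda im:im.max(-1)<55),t,.072)
pr("vialsS",blobs(s,(270,200,308,240),lambda im:im.max(-1)<48),s,.072)
E
```

```text
padS [221.42 195.09] 216 [211 189  21  13] [ 0.501 -0.148  0.01 ]
padS [249.44 192.15] 212 [240 186  20  13] [ 0.4904 -0.0482  0.01  ]
padS [276.71 189.2 ] 210 [267 183  20  13] [0.4795 0.0506 0.01  ]
padT [301.98 205.24] 408 [291 194  23  23] [ 0.5012 -0.1482  0.01  ]
padT [270.66 208.19] 407 [260 197  23  23] [ 0.4911 -0.0489  0.01  ]
padT [239.28 211.2 ] 404 [228 200  23  23] [0.4808 0.0507 0.01  ]
(array([ 0.50119608, -0.14809678,  0.01023407]), np.float64(0.0002447671695990677))
(array([ 0.49106478, -0.0485687 ,  0.01065544]), np.float64(0.000639081683912204))
(array([0.480709  , 0.05055794, 0.0111073 ]), np.float64(0.00017093589360644442))
lidT [167.96 168.19] 264 [159 160  19  18] [0.6095 0.2731 0.056 ]
lidS [347.73 205.41] 225 [340 198  17  16] [0.6254 0.2723 0.056 ]
lidS [344.45 218.27] 11 [340 216  10   4] [0.6849 0.2488 0.056 ]
cupT [168.4  210.17] 227 [160 202  18  17] [0.4801 0.2713 0.034 ]
cupS [339.04 186.36] 169 [333 179  13  16] [0.4868 0.2752 0.02  ]
botT [348.51 218.79] 57 [345 211  10  14] [ 0.4501 -0.2703  0.118 ]
botT [360.59 215.08] 76 [356 211  10   9] [ 0.461
[... 595 characters left out ...]
 7   8] [0.6394 0.0788 0.072 ]
vialsT [219.09 159.47] 47 [216 156   8   8] [0.6343 0.1117 0.072 ]
vialsS [300.88 206.71] 41 [298 203   7   8] [0.6402 0.1117 0.072 ]
vialsS [281.09 208.85] 34 [279 204   5   9] [0.6469 0.0461 0.072 ]
vialsS [291.14 208.14] 43 [288 205   7   8] [0.6453 0.0791 0.072 ]
vialsS [300.24 216.  ] 17 [297 215   7   3] [0.683  0.1038 0.072 ]
vialsS [290.26 217.53] 19 [287 216   8   4] [0.6882 0.0711 0.072 ]
vialsS [280.88 219.06] 16 [278 218   7   3] [0.6935 0.0405 0.072 ]
vialsS [295.39 225.05] 44 [292 221   7   9] [0.7223 0.0832 0.072 ]
vialsS [305.11 223.41] 37 [303 220   5   8] [0.7168 0.1146 0.072 ]
vialsS [285.2  226.92] 49 [282 223   7   9] [0.7287 0.0504 0.072 ]
```

```bash
cat > ov.py <<'E'
from m import *
def circ(f,im,c,r,z,x0,y0,s,col):
    a=np.linspace(0,2*np.pi,60); P=np.array([proj(f,(c[0]+r*np.cos(k),c[1]+r*np.sin(k),z)) for k in a])
    cv2.polylines(im,[(((P+.5-[x0,y0])*s-.5)).astype(int)],True,col,1)
def over(f,box,circles,name,s=6):
    x0,y0,x1,y1=box; im=cv2.resize(f["image"][y0:y1,x0:x1],None,fx=s,fy=s,interpolation=cv2.INTER_CUBIC)
    for c,r,z,col in circles: circ(f,im,c,r,z,x0,y0,s,col)
    return im
def put(name,ims):
    h=max(i.shape[0] for i in ims)
    cv2.imwrite("pics/"+name,np.hstack([np.pad(i,((0,h-i.shape[0]),(0,4),(0,0))) for i in ims]))
E
cat > o1.py <<'E'
from ov import *
s=grab_frame("scene");t=grab_frame("top")
g=(0,255,0);y=(0,255,255)
J=(.6095,.2731);C=(.4801,.2713);B=(.461,-.3052);D=(.6455,.0457)
jc=[(J,.030,.056,g),(J,.028,0,y)];cc=[(C,.023,.034,g),(C,.023,0,y)];bc=[(B,.015,.118,g),(B,.024,0,y),(B,.024,.088,y)]
put("ov1.png",[over(t,(150,150,190,225),jc+cc,"",5),over(s,(325,170,370,225),jc+cc,"",5),over(t,(335,200,375,230),bc,"",5),over(s,(160,155,195,205),bc,"",5)])
dc=[(D,.013,.064,g),(D,.010,.074,y),((.6386,.0785),.013,.078,g),((.6335,.1113),.013,.078,g)]
put("ov2.png",[over(t,(205,130,255,175),dc,"",8),over(s,(268,198,312,245),dc,"",8)])
E
python3 o1.py
```

```text
(no output)
```

View pics/ov1.png

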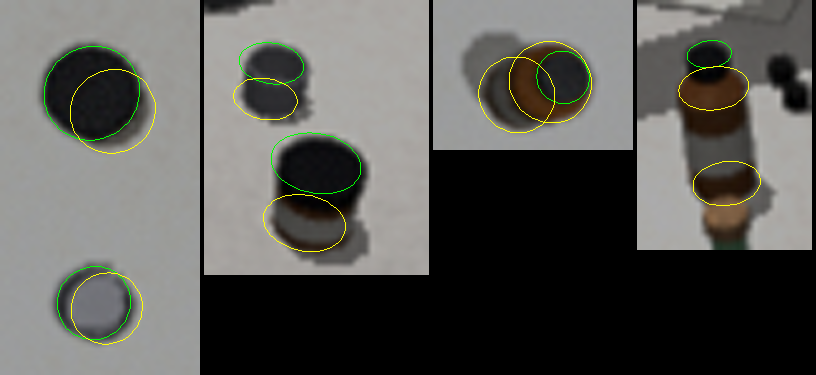

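View pics/ov2.png

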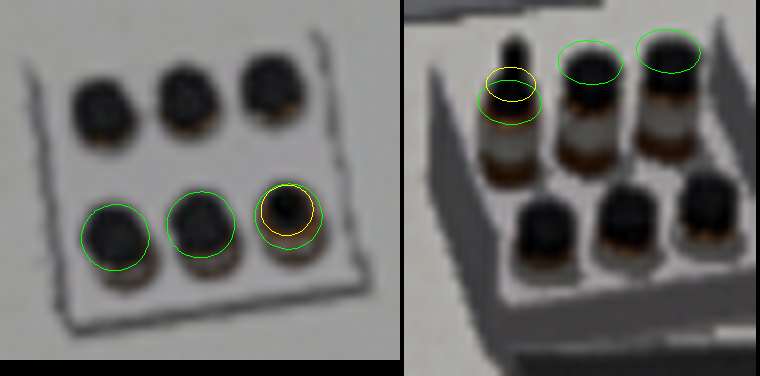

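```bash
cat > go.py <<'E'
import sys
from h import *
# x y gz(height of shut grasp point) jawdeg
x,y,gz=map(float,sys.argv[1:4]); p,M=tcp()
d=M.T@(np.array([x,y,gz+.155])-p)
o=get_obs()
print("shift cm",(d*100).round(2),"clock",round(o["clock"],2),"w",round(o["grip_width"],4),"j",np.round(o["joints"],2))
print("F",np.round(o["contact_force"],1), "jaw deg",round(np.degrees(np.arctan2(M[1,2],M[0,2])),1))
if len(sys.argv)>4:
    a=np.arctan2(M[1,2],M[0,2]); w=np.radians(float(sys.argv[4]))-a; w=(w+np.pi/2)%np.pi-np.pi/2
    print("twist",round(-w,3))
E
python3 go.py .610 .2743 .14 5.9
```

```text
shift cm [-66.85  10.97 -65.75] clock 0.4 w 0.0857 j [ 1.01  0.48  0.02  1.56 -0.01  1.11 -0.08]
F [ 1.  -0.3 -0.3] jaw deg -64.3
twist -1.225
```

```bash
python3 -m jog '[[[-33,0,-33],-0.6,-1],[[-33,0,-33],-0.6,-1],[[-33,0,-33],-0.6,-1],[[-33,0,-33],-0.6,-1],[[-33,0,-33],-0.6,-1],[[-33,0,-33],-0.6,-1],[[-33,0,-33],-0.6,-1],[[-33,0,-33],-0.6,-1],[[-33,0,-33],-0.6,-1],[[-33,0,-33],-0.6,-1]]' 40; python3 go.py .610 .2743 .14 5.9
```

```text
clock: 1.65
tcp_pos: [0.4468, -0.1685, 0.4047]
orientation: [-0.915, 1.583, -1.584]
contact_force: [0.3, -0.6, -0.1]
grip_width: 0.085
shift cm [-46.52  10.95  -7.98] clock 1.65 w 0.085 j [ 0.54  0.17 -0.34  1.99  0.07  0.99 -0.36]
F [ 0.3 -0.6 -0.1] jaw deg -30.0
twist -0.626
```

```bash
python3 -m jog '[[[-46.5,0,-8],-0.626,-1],[[-46.5,0,-8],-0.626,-1],[[-46.5,0,-8],-0.626,-1],[[-46.5,0,-8],-0.626,-1],[[-46.5,0,-8],-0.626,-1],[[-46.5,0,-8],-0.626,-1],[[-46.5,0,-8],-0.626,-1],[[-46.5,11,-8],-0.626,-1],[[-46.5,11,-8],-0.626,-1],[[-46.5,11,-8],-0.626,-1]]'; python3 go.py .610 .2743 .14 5.9
```

```text
clock: 2.9
tcp_pos: [0.6089, 0.2736, 0.2898]
orientation: [-1.265, 1.137, -1.132]
contact_force: [-0.0, -1.1, 0.4]
grip_width: 0.0853
shift cm [-0.06 -0.52  0.11] clock 2.9 w 0.0853 j [-0.15  0.64 -0.53  1.64  0.37  0.98 -0.7 ]
F [-0.  -1.1  0.4] jaw deg 5.9
twist 0.0
```

```bash
python3 -m jog '[[[0,5,0],0,-1],[[0,8,0],0,-1],[[0,9,0],0,-1],[[0,9,0],0,-1]]'; python3 go.py .610 .2743 .046 5.9;python3 - <<'E'
from h import *
s=grab_frame("scene");t=grab_frame("top")
crop(t,120,120,220,240,"t3.png",5);crop(s,300,130,400,240,"s3.png",5)
E
```

```text
clock: 3.4
tcp_pos: [0.6105, 0.2745, 0.2062]
orientation: [-1.255, 1.132, -1.134]
contact_force: [-0.1, -0.1, 0.8]
grip_width: 0.0854
shift cm [ 0.02  0.52 -0.05] clock 3.4 w 0.0854 j [-0.18  0.74 -0.49  1.68  0.44  0.83 -0.76]
F [-0.1 -0.1  0.8] jaw deg 5.9
twist -0.001
```

View pics/t3.png

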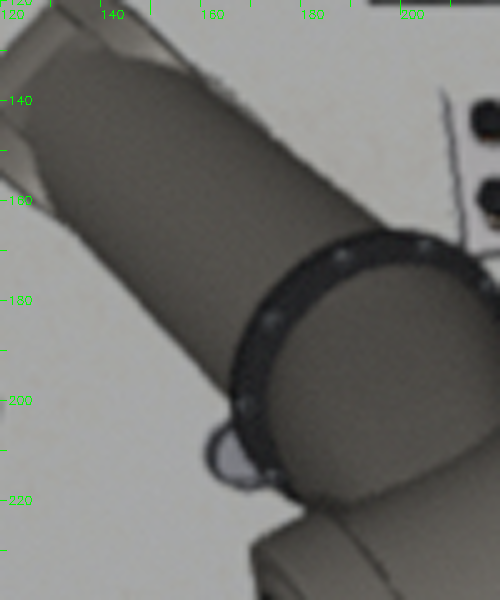

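View pics/s3.png

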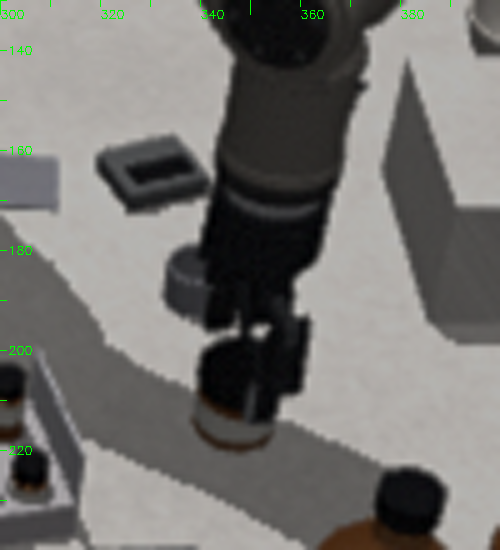

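```bash
python3 -m jog '[[[0,0.3,0],0,1],[[0,0.3,0],0,1],[[0,0.3,0],0,1],[[0,0.3,0],0,1],[[0,0.3,0],0,1],[[0,0.3,0],0,1],[[0,0.3,0],0,1],[[0,0.3,0],0,1]]' 20; python3 go.py .610 .2743 .046 5.9; python3 -m jog '[[[0,0,0],0,-1],[[0,0,0],0,-1],[[0,0,0],0,-1],[[0,0,0],0,-1],[[0,0,0],0,-1],[[0,0,0],0,-1]]'; python3 go.py .610 .2743 .046 95.9
```

```text
clock: 4.5
tcp_pos: [0.6101, 0.2754, 0.2027]
orientation: [-1.255, 1.131, -1.133]
contact_force: [-0.8, -0.9, 6.2]
grip_width: 0.0588
shift cm [ 0.11  0.17 -0.02] clock 4.5 w 0.0588 j [-0.18  0.74 -0.48  1.68  0.44  0.83 -0.76]
F [-0.8 -0.9  6.2] jaw deg 5.9
twist 0.001
clock: 5.25
tcp_pos: [0.6095, 0.2753, 0.2017]
orientation: [-1.257, 1.132, -1.132]
contact_force: [0.7, -0.4, 0.0]
grip_width: 0.0855
shift cm [0.1  0.07 0.04] clock 5.25 w 0.0855 j [-0.18  0.75 -0.48  1.68  0.44  0.83 -0.76]
F [ 0.7 -0.4  0. ] jaw deg 6.0
twist -1.57
```

```bash
python3 -m jog '[[[0,0,0],-1.57,-1],[[0,0,0],-1.57,-1],[[0,0,0],-1.57,-1],[[0,0,0],-1.57,-1],[[0,0,0],-1.57,-1],[[0,0,0],-1.57,-1],[[0,0,0],-1.57,-1],[[0,0,0],-1.57,-1],[[0,0,0],-1.57,-1],[[0,0,0],-1.57,-1]]';python3 -m jog '[[[0,0,0],0,1],[[0,0,0],0,1],[[0,0,0],0,1],[[0,0,0],0,1],[[0,0,0],0,1],[[0,0,0],0,1],[[0,0,0],0,1]]' 50; python3 go.py .610 .2743 .046 95.9
```

```text
clock: 6.5
tcp_pos: [0.6097, 0.2751, 0.2016]
orientation: [-1.569, -0.08, 0.08]
contact_force: [-0.6, 0.6, -0.4]
grip_width: 0.0851
clock: 7.38
tcp_pos: [0.6097, 0.2756, 0.2023]
orientation: [-1.569, -0.082, 0.08]
contact_force: [-0.1, 1.0, 5.8]
grip_width: 0.0586
shift cm [ 0.01  0.13 -0.13] clock 7.38 w 0.0586 j [ 0.03  0.86 -0.83  1.66  0.74  0.96  0.6 ]
F [-0.1  1.   5.8] jaw deg 95.9
twist 0.0
```

```bash
python3 -m jog '[[[0,-4,0],0,1],[[0,-8,0],0,1],[[0,-8,0],0,1],[[0,-8,0],0,1]]'; python3 go.py .4908 -.0486 .138 5.9
```

```text
clock: 7.88
tcp_pos: [0.6092, 0.2745, 0.2803]
orientation: [-1.571, -0.08, 0.082]
contact_force: [0.2, -1.0, -3.0]
grip_width: 0.0582
shift cm [-15.1   -1.2  -30.93] clock 7.88 w 0.0582 j [ 0.07  0.77 -0.89  1.63  0.66  1.07  0.66]
F [ 0.2 -1.  -3. ] jaw deg 95.9
twist 1.571
```

```bash
python3 -m jog '[[[-15.1,-1,-30.9],1.57,1],[[-15.1,-1,-30.9],1.57,1],[[-15.1,-1,-30.9],1.57,1],[[-15.1,-1,-30.9],1.57,1],[[-15.1,-1,-30.9],1.57,1],[[-15.1,-1,-30.9],1.57,1],[[-15.1,-1,-30.9],1.57,1],[[-15.1,-1,-30.9],1.57,1],[[-15.1,-1,-30.9],1.57,1],[[-15.1,-1,-30.9],1.57,1]]'; python3 go.py .4908 -.0486 .058 5.9;python3 - <<'E'
from h import *
s=grab_frame("scene")
crop(s,200,120,310,220,"s4.png",5)
E
```

```text
clock: 9.12
tcp_pos: [0.4904, -0.0478, 0.2904]
orientation: [-1.259, 1.134, -1.13]
contact_force: [-0.2, 0.1, -3.0]
grip_width: 0.0582
shift cm [0.09 7.74 0.05] clock 9.12 w 0.0582 j [ 0.49  0.4  -0.63  2.05  0.33  0.79 -0.23]
F [-0.2  0.1 -3. ] jaw deg 6.0
twist 0.002
```

View pics/s4.png

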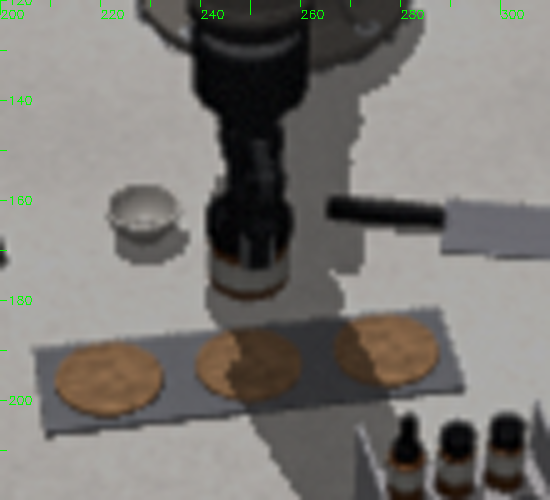

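```bash
python3 -m jog '[[[0.1,4,0.1],0,1],[[0.1,7,0.1],0,1],[[0.1,7.6,0.1],0,1],[[0.1,7.6,0.1],0,1],[[0.1,7.6,0.1],0,1]]'; python3 go.py .4908 -.0486 .057 5.9
```

```text
clock: 9.8
tcp_pos: [0.4929, -0.0485, 0.2167]
orientation: [-1.255, 1.131, -1.133]
contact_force: [0.1, -0.1, -2.4]
grip_width: 0.0581
shift cm [-0.01  0.47 -0.21] clock 9.8 w 0.0581 j [ 0.42  0.52 -0.55  2.09  0.45  0.64 -0.33]
F [ 0.1 -0.1 -2.4] jaw deg 6.0
twist 0.001
```

```bash
python3 -m jog '[[[0,0.1,-0.1],0,1],[[0,0.1,-0.1],0,1],[[0,0.1,-0.1],0,1]]'; python3 go.py .4908 -.0486 .057 5.9
```

```text
clock: 10.18
tcp_pos: [0.4913, -0.0487, 0.215]
orientation: [-1.256, 1.132, -1.133]
contact_force: [0.1, 0.7, -1.9]
grip_width: 0.0586
shift cm [-0.01  0.3  -0.05] clock 10.18 w 0.0586 j [ 0.42  0.52 -0.55  2.1   0.45  0.64 -0.34]
F [ 0.1  0.7 -1.9] jaw deg 6.0
twist 0.001
```

```bash
python3 -m jog '[[[0,0.15,-0.05],0,1],[[0,0.15,-0.05],0,1],[[0,0.15,-0.05],0,1]]'; python3 -m jog '[[[0,0.1,0],0,1],[[0,0.1,0],0,1],[[0,0.1,0],0,1]]';  python3 go.py .4908 -.0486 .057 5.9
```

```text
clock: 10.55
tcp_pos: [0.4908, -0.0487, 0.2132]
orientation: [-1.257, 1.132, -1.132]
contact_force: [-0.4, -0.3, -1.3]
grip_width: 0.0587
clock: 10.92
tcp_pos: [0.4908, -0.0487, 0.2122]
orientation: [-1.256, 1.132, -1.132]
contact_force: [0.9, -0.4, -1.5]
grip_width: 0.0584
shift cm [-0.01  0.02 -0.  ] clock 10.93 w 0.0584 j [ 0.42  0.53 -0.54  2.1   0.46  0.63 -0.34]
F [ 0.9 -0.4 -1.5] jaw deg 6.0
twist 0.001
```

```bash
python3 -m jog '[[[0,0.1,0],0,1],[[0,0.1,0],0,1],[[0,0.1,0],0,1]]'; python3 go.py .4908 -.0486 .057 5.9
```

```text
clock: 11.3
tcp_pos: [0.4909, -0.0485, 0.2121]
orientation: [-1.257, 1.132, -1.133]
contact_force: [-3.9, 0.1, 11.6]
grip_width: 0.0583
shift cm [ 0.01  0.01 -0.01] clock 11.3 w 0.0583 j [ 0.41  0.53 -0.54  2.1   0.46  0.63 -0.34]
F [-3.9  0.1 11.6] jaw deg 6.0
twist 0.001
```

Contact (11.6 N). Release and lift.

```bash
python3 -m jog '[[[0,-0.05,0],0,1],[[0,-0.05,0],0,-1],[[0,-0.05,0],0,-1],[[0,-0.05,0],0,-1],[[0,-0.05,0],0,-1],[[0,-0.05,0],0,-1],[[0,-4,0],0,-1],[[0,-9,0],0,-1],[[0,-13,0],0,-1],[[0,-13,0],0,-1]]'; python3 go.py .4801 .2725 .14 5.9
```

```text
clock: 12.55
tcp_pos: [0.4919, -0.0485, 0.3442]
orientation: [-1.253, 1.127, -1.136]
contact_force: [0.6, -0.7, 0.4]
grip_width: 0.0854
shift cm [-32.05   4.87   2.12] clock 12.55 w 0.0854 j [ 0.54  0.33 -0.67  2.01  0.26  0.89 -0.17]
F [ 0.6 -0.7  0.4] jaw deg 5.9
twist 0.001
```

```bash
python3 -m jog '[[[-32,0,2.1],0,-1],[[-32,0,2.1],0,-1],[[-32,0,2.1],0,-1],[[-32,0,2.1],0,-1],[[-32,0,2.1],0,-1],[[-32,5,2.1],0,-1],[[-32,5,2.1],0,-1],[[-32,10,2.1],0,-1],[[-32,10,2.1],0,-1]]'; python3 go.py .4801 .2725 .024 5.9
python3 - <<'E'
from ov import *
s=grab_frame("scene");t=grab_frame("top")
P=(.4908,-.0486);g=(0,255,0)
cs=[(P,.038,.01,(255,0,0)),(P,.028,.01,(0,255,255)),(P,.030,.066,g)]
put("ov3.png",[over(t,(215,170,325,240),cs,"",5),over(s,(205,150,270,210),cs,"",4)])
crop(s,300,120,380,220,"s5.png",5)
E
```

```text
clock: 13.68
tcp_pos: [0.4778, 0.2696, 0.2392]
orientation: [-1.263, 1.135, -1.133]
contact_force: [0.0, -0.5, 0.2]
grip_width: 0.0854
shift cm [-0.28  6.02  0.3 ] clock 13.68 w 0.0854 j [-0.12  0.58 -0.65  1.95  0.49  0.78 -0.95]
F [ 0.  -0.5  0.2] jaw deg 5.9
twist -0.0
```

View pics/ov3.png

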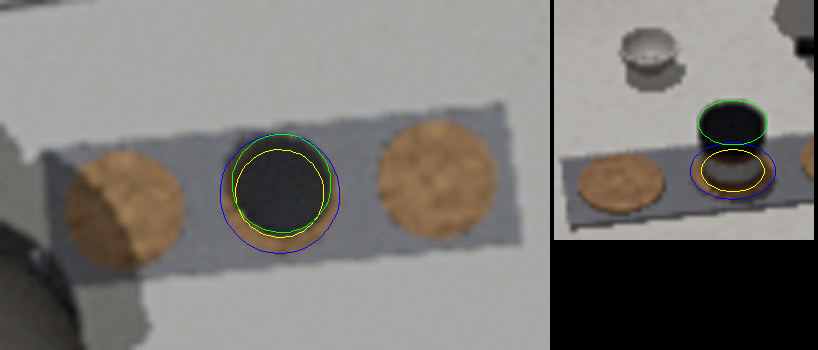

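View pics/s5.png

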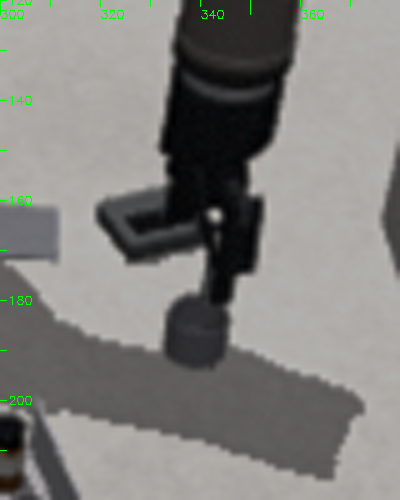

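```bash
python3 -m jog '[[[0,3,0],0,-1],[[0,5,0],0,-1],[[0,5.2,0],0,-1],[[0,5.2,0],0,-1],[[0,5.2,0],0,-1]]'; python3 go.py .4801 .2725 .024 5.9
```

```text
clock: 14.4
tcp_pos: [0.4788, 0.2721, 0.1902]
orientation: [-1.255, 1.132, -1.132]
contact_force: [-0.9, 0.4, -0.7]
grip_width: 0.0852
shift cm [-0.02  1.12  0.13] clock 14.4 w 0.0852 j [-0.17  0.65 -0.6   1.97  0.57  0.69 -1.02]
F [-0.9  0.4 -0.7] jaw deg 6.0
twist 0.001
```

```bash
python3 -m jog '[[[0,1,0],0,-1],[[0,1,0],0,-1],[[0,1,0],0,-1],[[0,1,0],0,1],[[0,1,0],0,1],[[0,1,0],0,1],[[0,1,0],0,1],[[0,1,0],0,1],[[0,1,0],0,1],[[0,1,0],0,1]]' 20; python3 go.py .4801 .2725 .024 5.9; python3 -m jog '[[[0,0,0],0,1],[[0,0,0],0,-1],[[0,0,0],0,-1],[[0,0,0],0,-1],[[0,0,0],0,-1],[[0,0,0],0,-1],[[0,0,0],0,-1],[[0,0,0],0,-1]]';python3 go.py .4801 .2725 .024 95.9
```

```text
clock: 15.65
tcp_pos: [0.4786, 0.2719, 0.1794]
orientation: [-1.256, 1.132, -1.132]
contact_force: [0.2, -1.2, 4.2]
grip_width: 0.0447
shift cm [-0.05  0.04  0.16] clock 15.65 w 0.0447 j [-0.18  0.67 -0.59  1.97  0.58  0.67 -1.03]
F [ 0.2 -1.2  4.2] jaw deg 6.0
twist 0.001
clock: 16.65
tcp_pos: [0.4785, 0.2718, 0.1792]
orientation: [-1.257, 1.132, -1.132]
contact_force: [0.4, -0.1, 0.4]
grip_width: 0.0854
shift cm [-0.05  0.02  0.17] clock 16.65 w 0.0854 j [-0.18  0.67 -0.59  1.97  0.58  0.67 -1.03]
F [ 0.4 -0.1  0.4] jaw deg 6.0
twist -1.57
```

```bash
python3 -m jog '[[[0,0,0],-1.57,-1],[[0,0,0],-1.57,-1],[[0,0,0],-1.57,-1],[[0,0,0],-1.57,-1],[[0,0,0],-1.57,-1],[[0,0,0],-1.57,-1],[[0,0,0],-1.57,-1],[[0,0,0],-1.57,-1],[[0,0,0],-1.57,-1],[[0,0,0],-1.57,-1]]';python3 -m jog '[[[0,0,0],0,1],[[0,0,0],0,1],[[0,0,0],0,1],[[0,0,0],0,1],[[0,0,0],0,1],[[0,0,0],0,1],[[0,0,0],0,1],[[0,0,0],0,1]]' 35; python3 go.py .4801 .2725 .024 95.9;  python3 -m jog '[[[0,-5,0],0,1],[[0,-10,0],0,1],[[0,-15,0],0,1],[[0,-15,0],0,1]]'; python3 go.py .4908 -.0486 .15 5.9
```

```text
clock: 17.9
tcp_pos: [0.4785, 0.2716, 0.179]
orientation: [-1.569, -0.08, 0.08]
contact_force: [0.4, 0.1, 0.3]
grip_width: 0.0855
clock: 18.9
tcp_pos: [0.4785, 0.2719, 0.1796]
orientation: [-1.569, -0.081, 0.081]
contact_force: [-1.2, -2.1, 5.5]
grip_width: 0.046
shift cm [0.17 0.06 0.04] clock 18.9 w 0.046 j [ 0.06  0.8  -0.92  1.96  0.87  0.85  0.32]
F [-1.2 -2.1  5.5] jaw deg 95.9
twist 0.0
clock: 19.4
tcp_pos: [0.4791, 0.273, 0.3327]
orientation: [-1.566, -0.085, 0.076]
contact_force: [1.1, -0.4, -1.5]
grip_width: 0.0457
shift cm [ -2.15   2.67 -32.12] clock 19.4 w 0.0457 j [ 0.2   0.61 -1.12  1.87  0.63  1.06  0.5 ]
F [ 1.1 -0.4 -1.5] jaw deg 95.9
twist 1.571
```

```bash
python3 -m jog '[[[-2.1,0,-32.1],1.57,1],[[-2.1,0,-32.1],1.57,1],[[-2.1,0,-32.1],1.57,1],[[-2.1,0,-32.1],1.57,1],[[-2.1,0,-32.1],1.57,1],[[-2.1,0,-32.1],1.57,1],[[-2.1,0,-32.1],1.57,1],[[-2.1,0,-32.1],1.57,1],[[-2.1,2.5,-32.1],1.57,1],[[-2.1,2.5,-32.1],1.57,1]]'; python3 -m jog '[[[0,3,0],0,1],[[0,4,0],0,1],[[0,4,0],0,1],[[0,4,0],0,1]]'; python3 go.py .4908 -.0486 .0903 5.9
```

```text
clock: 20.65
tcp_pos: [0.4894, -0.0499, 0.302]
orientation: [-1.26, 1.135, -1.129]
contact_force: [-0.6, 0.4, -1.1]
grip_width: 0.0456
clock: 21.15
tcp_pos: [0.491, -0.0496, 0.265]
orientation: [-1.256, 1.131, -1.133]
contact_force: [0.2, 0.8, -0.7]
grip_width: 0.0454
shift cm [-0.1   1.97 -0.02] clock 21.15 w 0.0454 j [ 0.58  0.48 -0.74  2.06  0.46  0.77 -0.34]
F [ 0.2  0.8 -0.7] jaw deg 6.0
twist 0.001
```

```bash
python3 -m jog '[[[-0.1,1,0],0,1],[[-0.1,1.5,0],0,1],[[-0.1,1.5,0],0,1],[[-0.1,1.5,0],0,1],[[-0.1,1.5,0],0,1]]'; python3 go.py .4908 -.0486 .0903 5.9;python3 - <<'E'
from h import *
s=grab_frame("scene");t=grab_frame("top")
crop(s,200,100,310,210,"s6.png",5)
E
```

```text
clock: 21.78
tcp_pos: [0.4906, -0.0486, 0.2494]
orientation: [-1.256, 1.132, -1.132]
contact_force: [0.4, -0.5, -0.0]
grip_width: 0.0455
shift cm [-0.    0.41  0.02] clock 21.77 w 0.0455 j [ 0.56  0.5  -0.72  2.07  0.49  0.74 -0.37]
F [ 0.4 -0.5 -0. ] jaw deg 6.0
twist 0.001
```

View pics/s6.png

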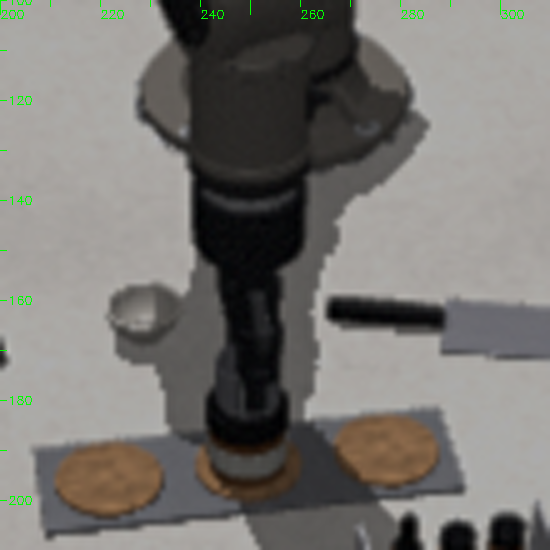

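```bash
python3 -m jog '[[[0,0.2,0],0,1],[[0,0.3,0],0,1],[[0,0.3,0],0,1],[[0,0.3,0],0,1]]';python3 -m jog '[[[0,0.1,0],0,1],[[0,0.1,0],0,1],[[0,0.1,0],0,1]]'; python3 go.py .4908 -.0486 .0903 5.9
```

```text
clock: 22.38
tcp_pos: [0.4905, -0.0487, 0.2462]
orientation: [-1.257, 1.132, -1.132]
contact_force: [0.4, 0.4, -0.8]
grip_width: 0.0456
clock: 22.75
tcp_pos: [0.4906, -0.0486, 0.2456]
orientation: [-1.257, 1.132, -1.133]
contact_force: [-1.3, -0.5, 5.7]
grip_width: 0.0462
shift cm [0.   0.03 0.02] clock 22.75 w 0.0462 j [ 0.55  0.51 -0.71  2.08  0.5   0.73 -0.38]
F [-1.3 -0.5  5.7] jaw deg 6.0
twist 0.001
```

Contact. Release and rise.

```bash
python3 -m jog '[[[0,0,0],0,-1],[[0,0,0],0,-1],[[0,0,0],0,-1],[[0,0,0],0,-1],[[0,0,0],0,-1],[[0,-4,0],0,-1],[[0,-9,0],0,-1],[[0,-13,0],0,-1],[[0,-13,0],0,-1]]'; python3 go.py .461 -.3055 .2 5.9
```

```text
clock: 23.88
tcp_pos: [0.4916, -0.0484, 0.3782]
orientation: [-1.253, 1.127, -1.137]
contact_force: [0.2, -0.4, -0.8]
grip_width: 0.0854
shift cm [25.26  2.33 -5.71] clock 23.88 w 0.0854 j [ 0.69  0.32 -0.85  1.97  0.29  0.98 -0.19]
F [ 0.2 -0.4 -0.8] jaw deg 5.9
twist 0.001
```

```bash
python3 -m jog '[[[25.3,0,-5.7],0,-1],[[25.3,0,-5.7],0,-1],[[25.3,0,-5.7],0,-1],[[25.3,0,-5.7],0,-1],[[25.3,0,-5.7],0,-1],[[25.3,3,-5.7],0,-1],[[25.3,3,-5.7],0,-1],[[25.3,3,-5.7],0,-1]]'; python3 go.py .461 -.3055 .075 5.9
python3 - <<'E'
from ov import *
s=grab_frame("scene");t=grab_frame("top")
P=(.4906,-.0486);g=(0,255,0)
cs=[(P,.038,.01,(255,0,0)),(P,.030,.066,g),(P,.023,.100,(0,255,255)),(P,.023,.066,(0,255,255))]
put("ov4.png",[over(t,(235,180,305,240),cs,"",6),over(s,(225,160,270,210),cs,"",6)])
crop(s,150,120,230,210,"s7.png",6)
E
```

```text
clock: 24.88
tcp_pos: [0.4605, -0.3053, 0.3455]
orientation: [-1.257, 1.131, -1.131]
contact_force: [0.6, -0.3, 0.0]
grip_width: 0.0852
shift cm [ 0.02 11.55  0.05] clock 24.88 w 0.0852 j [ 1.04  0.43 -0.71  1.87  0.34  0.96  0.28]
F [ 0.6 -0.3  0. ] jaw deg 6.0
twist 0.003
```

View pics/ov4.png

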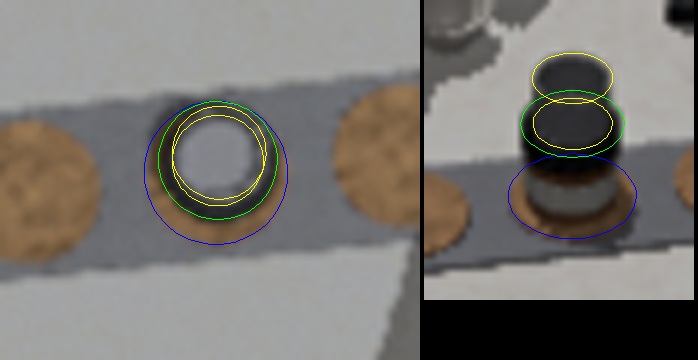

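View pics/s7.png

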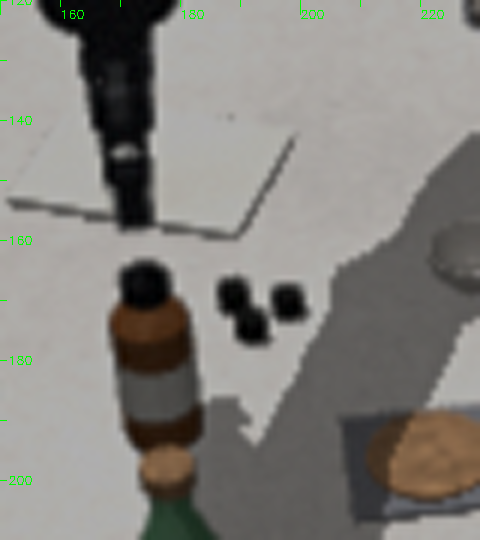

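```bash
python3 -m jog '[[[0,5,0],0,-1],[[0,9,0],0,-1],[[0,11,0],0,-1],[[0,11.5,0],0,-1],[[0,11.5,0],0,-1],[[0,11.5,0],0,-1]]'; python3 go.py .461 -.3055 .075 5.9;  python3 -m jog '[[[0,0,0],0,1],[[0,0,0],0,1],[[0,0,0],0,1],[[0,0,0],0,1],[[0,0,0],0,1],[[0,0,0],0,1],[[0,0,0],0,1],[[0,0,0],0,1],[[0,0,0],0,1]]' 20;python3 go.py .461 -.3055 .075 95.9; python3 -m jog '[[[0,0,0],0,1],[[0,0,0],0,-1],[[0,0,0],0,-1],[[0,0,0],0,-1],[[0,0,0],0,-1],[[0,0,0],0,-1],[[0,0,0],0,-1],[[0,0,0],0,-1]]';python3 go.py .461 -.3055 .075 95.9
```

```text
clock: 25.72
tcp_pos: [0.4607, -0.3065, 0.2316]
orientation: [-1.256, 1.13, -1.134]
contact_force: [0.3, -0.6, 0.5]
grip_width: 0.0854
shift cm [-0.1   0.16  0.04] clock 25.73 w 0.0854 j [ 0.96  0.59 -0.62  1.95  0.49  0.76  0.15]
F [ 0.3 -0.6  0.5] jaw deg 6.0
twist 0.001
clock: 26.85
tcp_pos: [0.4606, -0.3063, 0.2308]
orientation: [-1.256, 1.131, -1.133]
contact_force: [0.2, 0.9, 5.8]
grip_width: 0.0478
shift cm [-0.08  0.08  0.05] clock 26.85 w 0.0478 j [ 0.96  0.59 -0.62  1.95  0.49  0.76  0.15]
F [0.2 0.9 5.8] jaw deg 6.0
twist -1.57
clock: 27.85
tcp_pos: [0.4601, -0.3062, 0.2302]
orientation: [-1.257, 1.132, -1.132]
contact_force: [0.7, -0.6, 0.2]
grip_width: 0.0856
shift cm [-0.06  0.02  0.1 ] clock 27.85 w 0.0856 j [ 0.96  0.59 -0.62  1.95  0.49  0.76  0.15]
F [ 0.7 -0.6  0.2] jaw deg 6.0
twist -1.57
```

```bash
python3 -m jog '[[[0,0,0],-1.57,-1],[[0,0,0],-1.57,-1],[[0,0,0],-1.57,-1],[[0,0,0],-1.57,-1],[[0,0,0],-1.57,-1],[[0,0,0],-1.57,-1],[[0,0,0],-1.57,-1],[[0,0,0],-1.57,-1],[[0,0,0],-1.57,-1],[[0,0,0],-1.57,-1]]';python3 -m jog '[[[0,0,0],0,1],[[0,0,0],0,1],[[0,0,0],0,1],[[0,0,0],0,1],[[0,0,0],0,1],[[0,0,0],0,1],[[0,0,0],0,1],[[0,0,0],0,1]]' 50; python3 go.py .461 -.3055 .075 95.9;  python3 -m jog '[[[0,-2,0],0,1],[[0,-6,0],0,1],[[0,-6,0],0,1],[[0,-6,0],0,1]]'; python3 go.py .5011 -.1482 .134 5.9
```

```text
clock: 29.1
tcp_pos: [0.46, -0.3064, 0.2301]
orientation: [-1.569, -0.08, 0.08]
contact_force: [0.1, 0.5, 0.1]
grip_width: 0.0852
clock: 30.1
tcp_pos: [0.4603, -0.3063, 0.2306]
orientation: [-1.57, -0.081, 0.081]
contact_force: [-0.8, -1.3, 5.9]
grip_width: 0.0466
shift cm [0.08 0.06 0.07] clock 30.1 w 0.0466 j [ 1.2   0.72 -0.97  1.94  0.77  0.91  1.5 ]
F [-0.8 -1.3  5.9] jaw deg 95.9
twist 0.0
clock: 30.6
tcp_pos: [0.4596, -0.3063, 0.29]
orientation: [-1.569, -0.08, 0.082]
contact_force: [-0.6, 0.1, -2.6]
grip_width: 0.0467
shift cm [ 5.76  0.09 15.3 ] clock 30.6 w 0.0467 j [ 1.25  0.65 -1.04  1.9   0.68  0.99  1.57]
F [-0.6  0.1 -2.6] jaw deg 95.9
twist 1.571
```

```bash
python3 -m jog '[[[1,0,2],1.57,1],[[2,0,4],1.57,1],[[3,0,8],1.57,1],[[4,0,10],1.57,1],[[5.7,0,15.3],1.57,1],[[5.7,0,15.3],1.57,1],[[5.7,0,15.3],1.57,1],[[5.7,0,15.3],1.57,1],[[5.7,0,15.3],1.57,1],[[5.7,0,15.3],1.57,1]]';python3 -m jog '[[[0,3,0],0,1],[[0,4,0],0,1],[[0,4,0],0,1],[[0,4,0],0,1]]'; python3 go.py .5011 -.1482 .0853 5.9
```

```text
clock: 31.85
tcp_pos: [0.5005, -0.148, 0.2892]
orientation: [-1.258, 1.133, -1.13]
contact_force: [-0.7, -0.2, -2.8]
grip_width: 0.047
clock: 32.35
tcp_pos: [0.5014, -0.1481, 0.2508]
orientation: [-1.256, 1.131, -1.132]
contact_force: [0.5, 0.5, -3.7]
grip_width: 0.0468
shift cm [ 0.    1.05 -0.03] clock 32.35 w 0.0468 j [ 0.71  0.53 -0.68  2.01  0.47  0.76 -0.15]
F [ 0.5  0.5 -3.7] jaw deg 6.0
twist 0.001
```

```bash
python3 -m jog '[[[0,0.6,0],0,1],[[0,0.8,0],0,1],[[0,0.8,0],0,1],[[0,0.8,0],0,1]]';python3 -m jog '[[[0,0.15,0],0,1],[[0,0.15,0],0,1],[[0,0.15,0],0,1]]'; python3 go.py .5011 -.1482 .0853 5.9
```

```text
clock: 32.85
tcp_pos: [0.5011, -0.1482, 0.2423]
orientation: [-1.256, 1.132, -1.132]
contact_force: [-0.1, -0.0, -3.0]
grip_width: 0.0466
clock: 33.22
tcp_pos: [0.501, -0.1481, 0.2407]
orientation: [-1.257, 1.132, -1.132]
contact_force: [0.5, 0.7, -2.8]
grip_width: 0.0465
shift cm [0.01 0.04 0.01] clock 33.23 w 0.0465 j [ 0.7   0.54 -0.67  2.01  0.49  0.75 -0.16]
F [ 0.5  0.7 -2.8] jaw deg 6.0
twist 0.001
```

```bash
python3 -m jog '[[[0,0.1,0],0,1],[[0,0.1,0],0,1],[[0,0.1,0],0,1]]'; python3 go.py .5011 -.1482 .0853 5.9
```

```text
clock: 33.6
tcp_pos: [0.5011, -0.1481, 0.2406]
orientation: [-1.257, 1.132, -1.133]
contact_force: [-4.3, -0.1, 7.7]
grip_width: 0.0468
shift cm [ 0.01  0.03 -0.  ] clock 33.6 w 0.0468 j [ 0.7   0.54 -0.66  2.01  0.49  0.75 -0.16]
F [-4.3 -0.1  7.7] jaw deg 6.0
twist 0.001
```

```bash
python3 -m jog '[[[0,0,0],0,-1],[[0,0,0],0,-1],[[0,0,0],0,-1],[[0,0,0],0,-1],[[0,0,0],0,-1],[[0,-4,0],0,-1],[[0,-9,0],0,-1],[[0,-14,0],0,-1],[[0,-14,0],0,-1],[[0,-14,0],0,-1]]'
python3 - <<'E'
from ov import *
s=grab_frame("scene");t=grab_frame("top")
P=(.5011,-.1482);g=(0,255,0)
cs=[(P,.038,.01,(255,0,0)),(P,.024,.01,g),(P,.015,.128,(0,255,255)),(P,.024,.098,g)]
put("ov5.png",[over(t,(270,170,340,240),cs,"",6),over(s,(195,150,260,215),cs,"",6)])
vT=[c for c,a,b in blobs(t,(212,150,250,170),lambda im:im.max(-1)<55)]; print(vT)
for c in vT: print(onz(t,*c,.078).round(4),onz(t,*c,.09).round(4))
vS=[c for c,a,b in blobs(s,(276,200,308,213),lambda im:im.max(-1)<48)]
for c in vS: print(c,onz(s,*c,.074).round(4))
crop(t,205,130,255,175,"t6.png",14)
crop(s,268,198,312,245,"s8.png",12)
E
```

```text
clock: 34.85
tcp_pos: [0.5007, -0.1483, 0.3793]
orientation: [-1.257, 1.133, -1.132]
contact_force: [0.2, 0.0, -0.0]
grip_width: 0.0854
[array([240.5       , 155.76923077]), array([229.80952381, 157.83333333]), array([219.11627907, 159.34883721])]
[0.6447 0.0453 0.078 ] [0.6417 0.0446 0.09  ]
[0.6381 0.0781 0.078 ] [0.6351 0.077  0.09  ]
[0.6332 0.1109 0.078 ] [0.6303 0.1094 0.09  ]
[300.7804878  206.56097561] [0.6416 0.111  0.074 ]
[281.08823529 208.85294118] [0.649  0.0458 0.074 ]
[291.13953488 208.13953488] [0.6474 0.0787 0.074 ]
```

View pics/ov5.png

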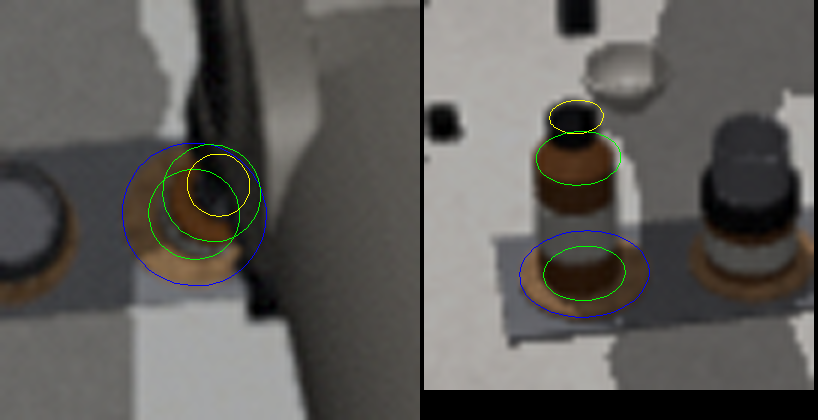

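View pics/t6.png

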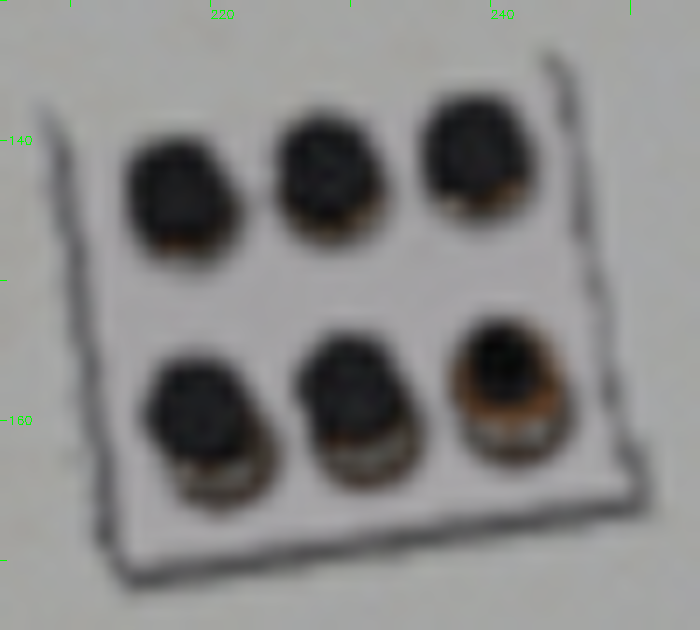

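View pics/s8.png

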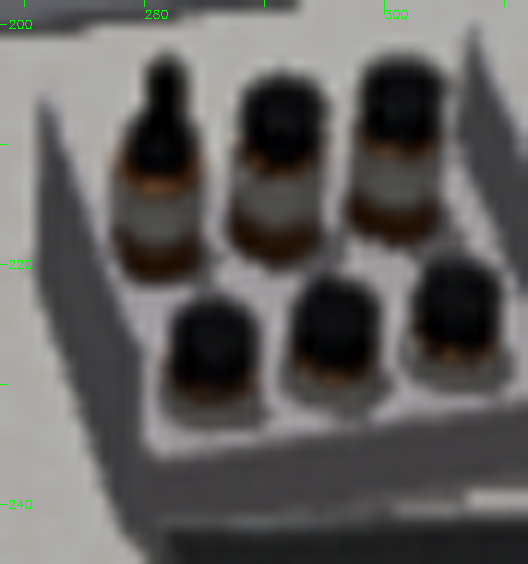

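```bash
python3 - <<'E'
from ov import *
s=grab_frame("scene");t=grab_frame("top");
print(onz(t,241.4,156.8,.064),onz(t,240.6,155.6,.096))
print(tri(s,(281.7,203.2),t,(240.5,155.5)))
print(tri(s,(281.3,213.5),t,(241.4,156.9)))
D=(.6455,.0465);g=(0,255,0)
dc=[(D,.013,.064,g),(D,.013,.03,(0,255,255)),(D,.004,.1,(255,0,255))]
put("ov6.png",[over(t,(205,130,255,175),dc,"",8),over(s,(268,198,312,245),dc,"",8)])
P=(.4707-.0,.0505)
E
python3 go.py .6455 .0465 .20 9.9
```

```text
[0.64496242 0.04335816 0.064     ] [0.64073075 0.0438982  0.096     ]
(array([0.64208317, 0.04601513, 0.09245086]), np.float64(0.0031746924468525986))
(array([0.64783078, 0.04585774, 0.05181449]), np.float64(0.0035372405834349814))
shift cm [-17.85   2.33  16.44] clock 35.05 w 0.0856 j [ 0.81  0.36 -0.79  1.91  0.3   1.    0.  ]
F [ 0.1 -0.6 -0.9] jaw deg 6.0
twist -0.069
```

View pics/ov6.png

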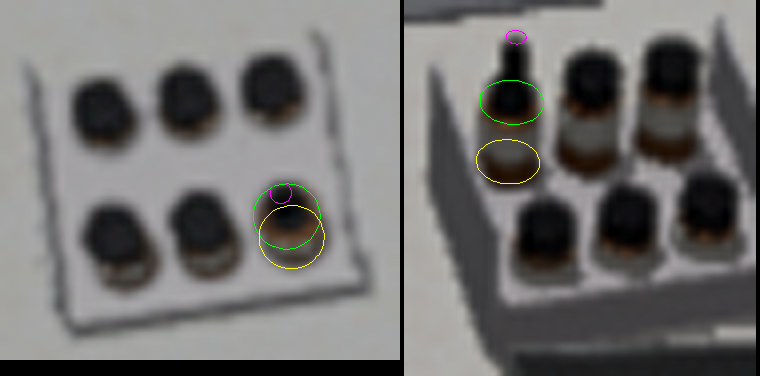

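```bash
python3 -m jog '[[[-17.8,0,16.4],-0.069,-0.1],[[-17.8,0,16.4],-0.069,-0.1],[[-17.8,0,16.4],-0.069,-0.1],[[-17.8,0,16.4],-0.069,-0.1],[[-17.8,0,16.4],-0.069,-0.1],[[-17.8,3,16.4],-0.069,-0.1],[[-17.8,3,16.4],-0.069,-0.1],[[-17.8,3,16.4],-0.069,-0.1]]' 30; python3 go.py .645 .0452 .12 9.9
```

```text
clock: 36.05
tcp_pos: [0.6457, 0.0452, 0.35]
orientation: [-1.286, 1.082, -1.081]
contact_force: [-0.4, -0.2, -0.3]
grip_width: 0.0469
shift cm [-0.01  7.5  -0.06] clock 36.05 w 0.0469 j [ 0.36  0.6  -0.76  1.64  0.45  1.09 -0.35]
F [-0.4 -0.2 -0.3] jaw deg 9.9
twist -0.001
```

```bash
python3 -m jog '[[[0,4,0],0,-0.1],[[0,6,0],0,-0.1],[[0,6.5,0],0,-0.1],[[0,6.5,0],0,-0.1],[[0,6.5,0],0,-0.1]]'; python3 go.py .645 .0452 .055 9.9
python3 - <<'E'
from ov import *
s=grab_frame("scene");t=grab_frame("top")
crop(s,260,140,330,240,"s9.png",6); crop(t,200,120,260,180,"t9.png",8)
E
```

```text
clock: 36.67
tcp_pos: [0.6461, 0.0461, 0.286]
orientation: [-1.285, 1.079, -1.082]
contact_force: [0.1, 0.5, -0.4]
grip_width: 0.0467
shift cm [ 0.07  7.6  -0.14] clock 36.67 w 0.0467 j [ 0.33  0.67 -0.72  1.69  0.51  0.98 -0.4 ]
F [ 0.1  0.5 -0.4] jaw deg 9.9
twist 0.0
```

View pics/s9.png

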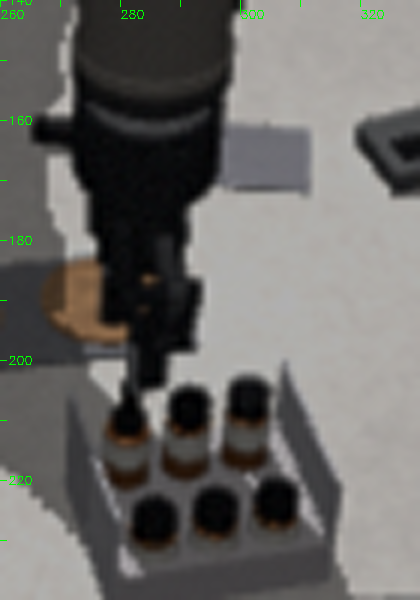

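View pics/t9.png

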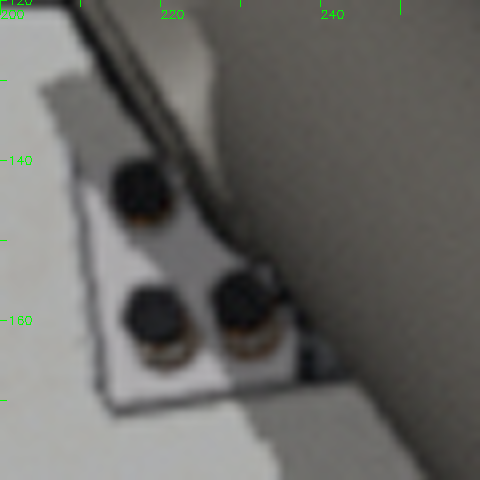

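Run:
```python
from h import *
s=grab_frame("scene");p,M=tcp()
for h in(.0235,.030,.037):
  for e in(-.011,0,.011):
    for z in (.168,): print(h,e,proj(s,p+M[:,2]*h*(1 if M[0,2]>0 else -1)+M[:,0]*e+np.array([0,0,-z])).round(1))
```

```text
0.0235 -0.011 [287.1 202.6]
0.0235 0 [283.8 203.2]
0.0235 0.011 [280.4 203.7]
0.03 -0.011 [287.7 204. ]
0.03 0 [284.3 204.5]
0.03 0.011 [281.  205.1]
0.037 -0.011 [288.3 205.5]
0.037 0 [285. 206.]
0.037 0.011 [281.6 206.6]
```

```bash
python3 -m jog '[[[0.07,3,-0.1],0,-0.1],[[0.07,5,-0.1],0,-0.1],[[0.07,6.5,-0.1],0,-0.1],[[0.07,7.4,-0.1],0,-0.1],[[0.07,7.4,-0.1],0,-0.1],[[0.07,7.4,-0.1],0,-0.1]]'; python3 go.py .645 .0452 .055 9.9
python3 - <<'E'
from ov import *
s=grab_frame("scene");
crop(s,260,140,330,240,"s10.png",6)
E
```

```text
clock: 37.58
tcp_pos: [0.6452, 0.0452, 0.2114]
orientation: [-1.285, 1.08, -1.081]
contact_force: [0.1, 0.0, -0.4]
grip_width: 0.0467
shift cm [-0.    0.14 -0.02] clock 37.58 w 0.0467 j [ 0.3   0.75 -0.67  1.73  0.59  0.87 -0.45]
F [ 0.1  0.  -0.4] jaw deg 9.9
twist 0.0
```

View pics/s10.png

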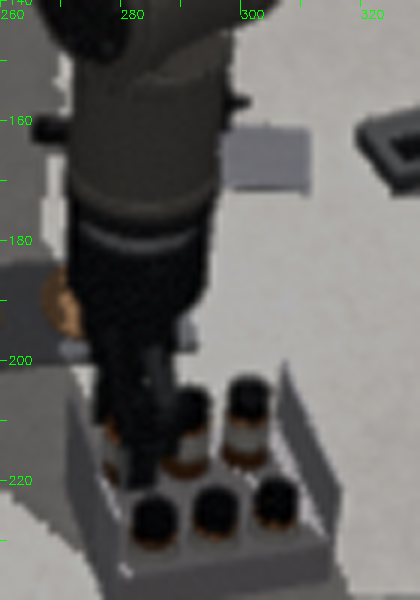

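Finger is between the rows with no contact (tip near (283,220)). Close.

```bash
python3 -m jog '[[[0,0,0],0,1],[[0,0,0],0,1],[[0,0,0],0,1],[[0,0,0],0,1],[[0,0,0],0,1],[[0,0,0],0,1]]' 30; python3 go.py .645 .0452 .055 9.9
```

```text
clock: 38.38
tcp_pos: [0.6456, 0.0452, 0.2114]
orientation: [-1.284, 1.079, -1.082]
contact_force: [5.0, 1.1, 3.0]
grip_width: 0.025
shift cm [-0.01  0.14 -0.06] clock 38.38 w 0.025 j [ 0.3   0.75 -0.67  1.72  0.59  0.87 -0.45]
F [5.  1.1 3. ] jaw deg 9.9
twist 0.0
```

```bash
python3 -m jog '[[[0,-0.5,0.1],0,1],[[0,-2,0.1],0,1],[[0,-4,0.1],0,1],[[0,-7,0.1],0,1],[[0,-11,0.1],0,1],[[0,-14,0.1],0,1],[[0,-14,0.1],0,1],[[0,-14,0.1],0,1]]'; python3 go.py .4807 .0506 .15 5.9
python3 - <<'E'
from ov import *
s=grab_frame("scene");t=grab_frame("top")
crop(s,250,130,330,240,"s11.png",5)
E
```

```text
clock: 39.38
tcp_pos: [0.6449, 0.0448, 0.3496]
orientation: [-1.289, 1.083, -1.08]
contact_force: [0.1, -0.1, -1.2]
grip_width: 0.0248
shift cm [ -3.4    4.5  -16.06] clock 39.38 w 0.0248 j [ 0.36  0.6  -0.76  1.64  0.45  1.09 -0.35]
F [ 0.1 -0.1 -1.2] jaw deg 9.9
twist 0.07
```

View pics/s11.png

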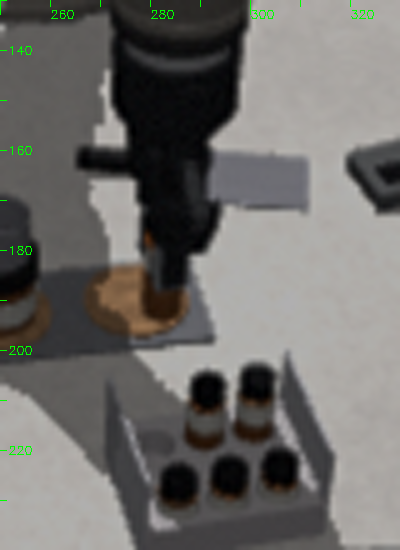

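Run:
```python
from ov import *
s=grab_frame("scene");p,M=tcp();g=(0,255,0)
zb=p[2]-.2054;c=p[:2]
put("ov7.png",[over(s,(255,145,310,205),[(c,.013,zb,g),(c,.013,zb+.02,g),(c,.010,zb+.06,(0,255,255))],"",10)])
```

```text
(no output)
```

View pics/ov7.png

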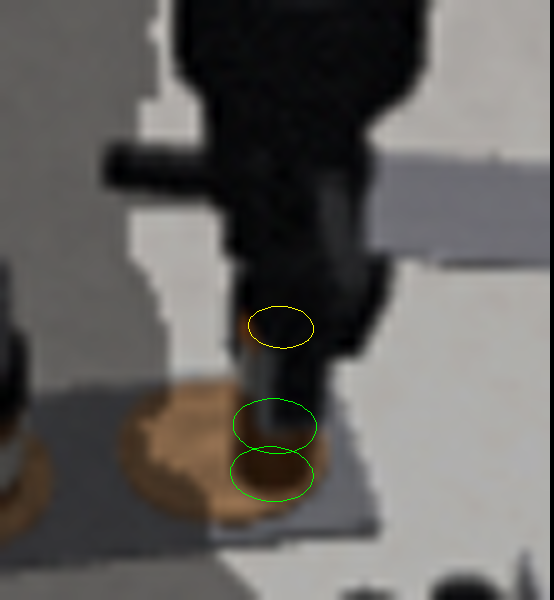

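```bash
python3 -m jog '[[[-3.4,0,-16.1],0.07,1],[[-3.4,0,-16.1],0.07,1],[[-3.4,0,-16.1],0.07,1],[[-3.4,0,-16.1],0.07,1],[[-3.4,5,-16.1],0.07,1],[[-3.4,9,-16.1],0.07,1],[[-3.4,10.5,-16.1],0.07,1],[[-3.4,10.5,-16.1],0.07,1],[[-3.4,10.5,-16.1],0.07,1]]'; python3 go.py .4807 .0506 .0604 5.9
python3 - <<'E'
from ov import *
s=grab_frame("scene");p,M=tcp();g=(0,255,0)
zb=p[2]-.2054;c=p[:2]
put("ov8.png",[over(s,(235,130,310,205),[(c,.013,zb,g),(c,.013,zb+.02,g),((.4807,.0506),.038,.01,(255,0,0))],"",8)])
E
```

```text
clock: 40.65
tcp_pos: [0.4823, 0.0513, 0.2469]
orientation: [-1.254, 1.132, -1.134]
contact_force: [0.1, -0.1, -0.0]
grip_width: 0.0251
shift cm [ 0.06  3.15 -0.17] clock 40.65 w 0.0251 j [ 0.37  0.5  -0.74  2.09  0.51  0.73 -0.6 ]
F [ 0.1 -0.1 -0. ] jaw deg 5.9
twist -0.0
```

View pics/ov8.png

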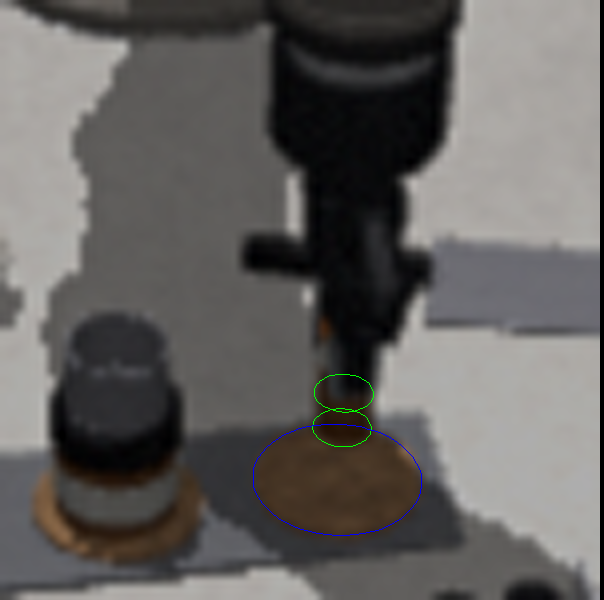

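```bash
python3 -m jog '[[[0.1,1.5,0],0,1],[[0.1,2.6,0],0,1],[[0.1,2.7,0],0,1],[[0.1,2.7,0],0,1],[[0.1,2.7,0],0,1],[[0.1,2.7,0],0,1]]'; python3 go.py .4807 .0500 .0604 5.9
```

```text
clock: 41.45
tcp_pos: [0.4816, 0.05, 0.219]
orientation: [-1.256, 1.133, -1.133]
contact_force: [-0.0, -0.1, -0.1]
grip_width: 0.025
shift cm [-0.01  0.36 -0.09] clock 41.45 w 0.025 j [ 0.34  0.54 -0.7   2.11  0.56  0.68 -0.64]
F [-0.  -0.1 -0.1] jaw deg 5.9
twist 0.0
```

```bash
python3 -m jog '[[[0,0.2,-0.1],0,1],[[0,0.2,-0.1],0,1],[[0,0.2,-0.1],0,1]]';python3 -m jog '[[[0,0.1,0],0,1],[[0,0.1,0],0,1],[[0,0.1,0],0,1]]'; python3 go.py .4807 .0500 .0604 5.9
```

```text
clock: 41.82
tcp_pos: [0.4804, 0.0499, 0.2167]
orientation: [-1.256, 1.133, -1.133]
contact_force: [-0.1, -0.5, -0.6]
grip_width: 0.025
clock: 42.2
tcp_pos: [0.4804, 0.0499, 0.2157]
orientation: [-1.256, 1.133, -1.133]
contact_force: [0.9, -0.3, -0.8]
grip_width: 0.025
shift cm [-0.01  0.03  0.03] clock 42.2 w 0.025 j [ 0.33  0.55 -0.7   2.11  0.57  0.67 -0.65]
F [ 0.9 -0.3 -0.8] jaw deg 5.9
twist -0.0
```

```bash
python3 -m jog '[[[0,0.1,0],0,1],[[0,0.1,0],0,1],[[0,0.1,0],0,1]]'; python3 go.py .4807 .0500 .0604 5.9
```

```text
clock: 42.58
tcp_pos: [0.4807, 0.05, 0.215]
orientation: [-1.256, 1.132, -1.133]
contact_force: [0.2, -0.2, 4.8]
grip_width: 0.0251
shift cm [ 0.   -0.04 -0.  ] clock 42.58 w 0.0251 j [ 0.33  0.55 -0.7   2.11  0.57  0.67 -0.65]
F [ 0.2 -0.2  4.8] jaw deg 5.9
twist 0.0
```

```bash
python3 -m jog '[[[0,0,0],0,0.2],[[0,0,0],0,-0.2],[[0,0,0],0,-0.5],[[0,0,0],0,-0.5],[[0,0,0],0,-0.5],[[0,-2,0],0,-0.5],[[0,-6,0],0,-0.5],[[0,-11,0],0,-0.5],[[0,-15,0],0,-0.5],[[0,-15,0],0,-0.5]]'; python3 go.py .45 .40 .2
```

```text
clock: 43.82
tcp_pos: [0.4814, 0.0504, 0.3676]
orientation: [-1.252, 1.129, -1.137]
contact_force: [0.5, -0.7, -1.1]
grip_width: 0.064
shift cm [-35.1    1.23   0.45] clock 43.83 w 0.064 j [ 0.51  0.32 -0.87  2.    0.3   0.95 -0.41]
F [ 0.5 -0.7 -1.1] jaw deg 5.9
```

```bash
python3 -m jog '[[[-35,0,0],0,-0.5],[[-35,0,0],0,-0.5],[[-35,0,0],0,-0.5],[[-35,0,0],0,-0.5],[[-35,0,0],0,-0.5],[[-35,0,0],0,-0.5],[[-35,0,0],0,-0.5],[[-35,0,0],0,-0.5]]'
python3 - <<'E'
from ov import *
s=grab_frame("scene");t=grab_frame("top");g=(0,255,0);y=(0,255,255);b=(255,0,0)
R_,Mi,L=(.5011,-.1482),(.4909,-.0486),(.4807,.0506)
cs=[(p,.038,.01,b) for p in(R_,Mi,L)]+[(R_,.024,.01,g),(R_,.015,.128,y),(Mi,.03,.066,g),(Mi,.023,.1,y),(L,.013,.01,g),(L,.013,.068,y),(L,.004,.104,(255,0,255))]
i1=over(t,(215,180,325,240),cs,"",7);i2=over(s,(200,155,300,212),cs,"",7)
cv2.imwrite("pics/f1.png",i1);cv2.imwrite("pics/f2.png",i2)
crop(t,210,130,330,240,"f3.png",6);crop(s,190,150,320,245,"f4.png",6)
E
```

```text
clock: 44.82
tcp_pos: [0.4446, 0.3971, 0.3633]
orientation: [-1.259, 1.133, -1.134]
contact_force: [0.0, -0.3, -0.8]
grip_width: 0.0638
```

View pics/f1.png

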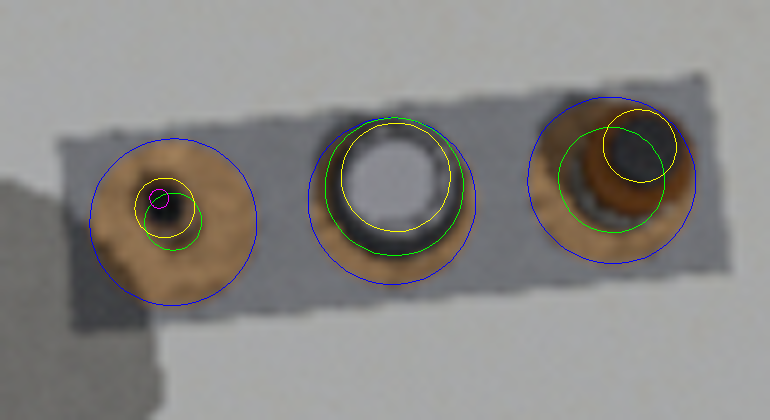

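View pics/f2.png

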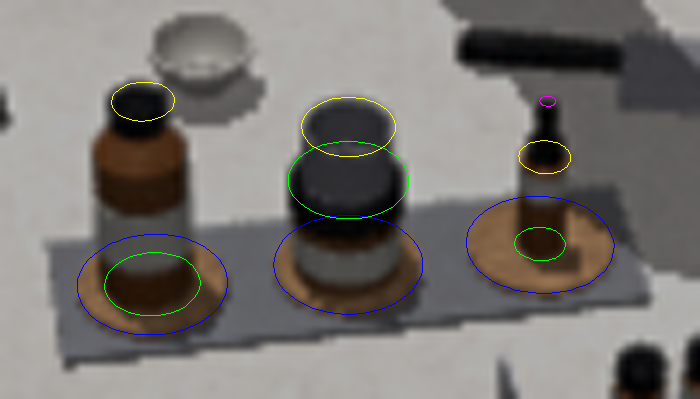

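View pics/f3.png

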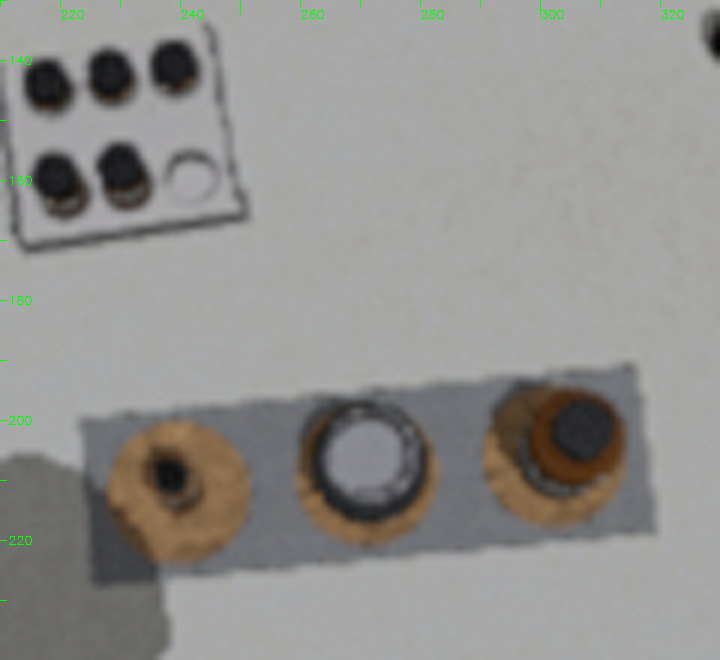

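View pics/f4.png

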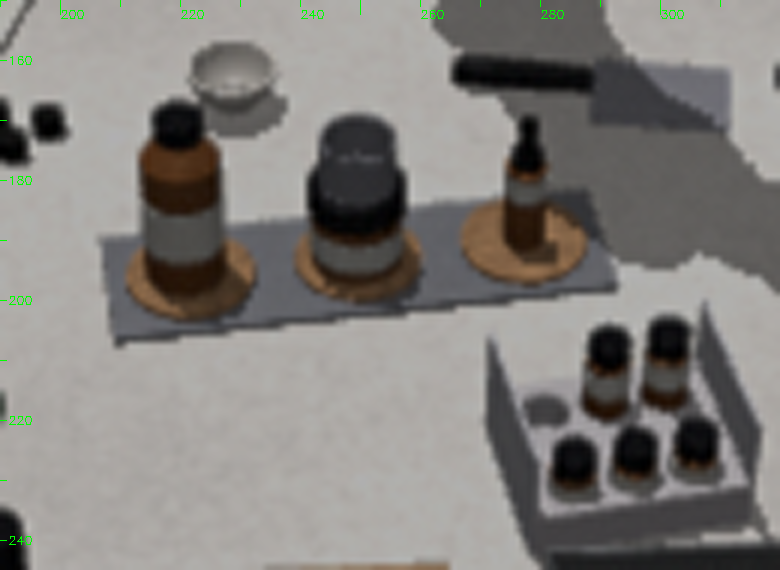

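```bash
python3 -m jog '[[[0,0,0],0,-0.5],[[0,0,0],0,-0.5],[[0,0,0],0,-0.5]]'; python3 -c "
from bench import *
print(hand_in())"
```

```text
clock: 45.3
tcp_pos: [0.4446, 0.3977, 0.3649]
orientation: [-1.256, 1.133, -1.134]
contact_force: [0.4, -0.4, -0.3]
grip_width: 0.0646
the job is handed in; nothing more can be done
None
```

I set out the sampling place and handed it in at about 45 s of the 128 s allowed. I placed the items in the order you gave:
- **Middle pad:** the squat jar stands on it, with the steel cup upright on its lid.
- **Right pad:** the tall bottle stands here, on the balance's side.
- **Left pad:** the dropper vial stands here, so the jar is between bottle and vial.

In the last pictures from both cameras, everything stands upright and is centred on its pad (the cup on the lid) to about 2 mm. The two flat-capped vials are still in their holes, and the arm was clear of everything.

**Checks that disagreed:**
- For things at the sides, the two views differed by about 1–3 mm. I gripped the jar, cup and bottle from two directions to centre them before lifting.
- In the last scene view the bottle's base looks about 1.5 mm off its pad's centre.

The highest force I read was about 12 N, as the jar touched its pad.

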